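# Hold a shield wing's hinge in line for the pin

## Task

The orange shield wing has to be hung on the grey hinge post. Lift the wing out of its parking stand, keep it upright, and gently bring its knuckle home between the post's two knuckles, against the white vee, with the wing standing straight out in front of the post, so that the three pin holes line up and the gaps above and below the wing's knuckle are about even. Finish while still holding the wing there in the gripper, so that a colleague can drop in the pin; leave the pin, the vial, the blue cap and the beaker alone.

Things in the scene. Friction and masses are not known exactly. Their poses are not given: they have to be found in the camera images.
- wing_grip (a point): Grip point of the shield wing: centre between two black rubber pads (36 mm along x, 42 mm tall, 14 mm thick over both) near its top. The wing is an upright orange panel 112 mm long (x), 8 mm thick (y), 100 mm high (z), about 0.22 kg. The point is at mid-length, 80 mm above the lower edge, 20 mm below the top. x points along the panel to its knuckle, z up.
- wing_knuckle (a point): Centre of the wing's hinge knuckle: an upright steel tube 20 mm across, 30 mm tall, with a 12 mm hole, on a 6 mm thick neck at the +x end of the wing; 72 mm along x from wing_grip and 15 mm below it. Same axes as wing_grip.
- wing: The whole shield wing (orange panel, black grip pads, steel hinge leaf and knuckle). Origin at the centre of the panel's lower edge, 80 mm under wing_grip; same axes. It stands in the stand's slot, lower edge 8 mm above the bench.
- stand: Grey parking stand fixed to the bench, 116 x 60 mm, 30 mm high; origin at the centre of its underside. Its slot runs along x, is 10 mm wide, 22 mm deep, its floor 8 mm above the bench, and is open at both ends.
- post: Grey hinge post fixed to the bench, 126 mm high, base plate 62 x 90 mm; origin on the bench under the hinge axis. x points from the axis into the post (the wing comes in along +x, then stands out along -x), z up. In front two steel knuckles, tubes 20 mm across, 12 mm holes, 46.5 to 66.5 and 103.5 to 123.5 mm above the bench; the gap between is 37 mm.
- post_axis (a point): Point on the post's hinge axis midway in the gap between its knuckles, 85 mm above the bench: where the centre of the wing's knuckle belongs. Axes as the post. Behind it a rigid white vee, 90 degrees, open to -x, stops the 20 mm knuckle exactly on the axis.
- pin: Brass hinge pin, 8 mm thick, 77 mm long, with a 14 mm head, standing in a small grey block (34 x 34 x 28 mm) fixed to the bench; top 85 mm above the bench. Origin at its foot. Leave alone.
- vial: Small white plastic vial with a white cap, 36 mm across, 75 mm tall, standing; origin at the centre of its underside. Leave alone.
- cap: Loose dark blue screw cap, 53 mm across, 26 mm tall; origin at the centre of its underside. Leave alone.
- beaker: Translucent plastic beaker, 126 x 109 mm, 153 mm tall; origin at the centre of its underside. Leave alone.
Mind the look-alikes: they are no part of the job. What is shaped like the wing but pink or purple is not meant.

How it is judged (in metres and radians):
At the end, for the whole second after the job is handed in: The fingers hold the wing still (over 2 N), 10 mm or more above the bench; its knuckle is within 2.5 mm of the hinge axis sideways and 3 mm of mid-gap in height; the wing is upright within 0.06 rad, straight out from the post within 0.17 rad and presses on it with under 30 N (horizontal distance between wing_knuckle and post_axis below 0.0025 m and z of wing_knuckle in the frame of post_axis between -0.003 and 0.003 m and angle between the z axis of wing_grip and the z axis of post, either way round below 0.06 rad and angle between the x axis of wing_grip and the x axis of post, either way round below 0.17 rad and x of wing_grip in the frame of post below -0.05 m and contact force between the fingers and wing above 2 N and contact force between wing and post below 30 N and height (world z) of wing above 0.01 m and linear speed of wing below 0.02 m/s); the arm keeps its last pose, push and grip.
It fails at once if the wing is jammed against the post with more than 45 N (contact force between wing and post above 45 N).
It fails at once if the wing is tipped over (more than 0.5 rad) (angle between wing_grip's own z axis and vertical above 0.5 rad).
It fails at once if the pin, vial, blue cap or beaker is moved by more than 2 cm or tipped over (distance of any of pin, vial, cap, beaker from where it was at the start of the episode above 0.02 m or angle between any of pin, vial, cap, beaker's own z axis and vertical above 0.4 rad).
It also fails if it takes over 37 s, if anything falls off the work surface, if the arm or the gripper's body presses on something with over 40 N, if the wrist force passes 120 N, or if a joint passes its speed limit or range.

## Robot

A 6-joint arm with a two-finger parallel gripper is mounted at the origin on a cart in front of the work surface, level with it; the furniture and walls round the work are solid. World frame = base frame: x ahead of the robot, y to its left, z up, the work surface at z = 0. Lengths are in mm, angles in rad, forces in N, time in s.
With the tool pointing down it reaches from about 275 to 750 mm from the base axis. Payload 10.2 kg.
Tool frame: the origin (TCP) lies midway between the tips of the shut fingers; the grasp point (between the pads) lies 19 mm behind it; z points along the fingers, y is the line along which they close (so a half turn about z gives the same grasp; the last joint's range is limited). The gripper opens to 85 mm and grips with 20 to 120 N. Pads are 22 mm wide; open, the fingers measure 114 mm over their backs; the gripper's body (76 mm by 85 mm) begins 54 mm behind the grasp point. The pads swing forward as they close: fully open they stand 13 mm farther back than shut.
Start: joints at [-1.405, 0.313, 1.498, -0, 1.331, -0.223], TCP at [199.004, -485.828, 231.294] pointing down, gripper open.
Joint ranges: [-2.94, 2.94], [-0.97, 2.17], [0.19, 2.56], [-1.23, 4.37], [0.02, 3.11], [-2.88, 2.88]. Speed limits (rad/s): [2.39, 2.39, 3.01, 3.14, 3.14, 3.14].

## Interface

Orientations are given as a unit quaternion [w, x, y, z].
In Python, from rig import sense, capture, finish_job, find_in, place_of gives the robot as it stands. The module is installed in compiled form; this text tells all that it offers.
- The arm moves only by the shell command python3 -m jog 'ROWS' [FORCE]. ROWS is JSON, a list of rows, each an object of numbers: "tx", "ty", "tz": the shift along the tool's x, y, z in mm; "ax", "ay", "az": the turn, a rotation vector about the tool's x, y, z in rad; "jaw": the closure, from -1 (fully open) to 1 (shut), so that 0 is half open. In form: [{"tx": .., "ty": .., "tz": .., "ax": .., "ay": .., "az": .., "jaw": ..}, ...]. A call has 1 to 5 rows; each row shifts and turns the commanded pose from where the row before left it, along the tool's axes as they then stand; what a row does not reach is not made up. A row lasts 1/8 s, in which the tool goes at most 62.5 mm and 10.7 degrees, less where a joint would pass 70% of its speed; a pose out of reach is approached as far as the arm can. A call with a gripper value outside its range is refused whole. The fingers move at their own pace and stop on an object; FORCE is the grip in N (left out, the last holds). Time passes only in rows, so rows that do not move let the fingers close. It gives the time, the measured TCP pose, the force, the opening and the grip force at its end, in the units of the state.
- sense(): the state, without advancing time (a new reading comes with each control period).
- capture(name): name is "scene" or "side" or "wrist"; returns a dict with "color" (420x560x3 uint8, red, green, blue), "depth" (420x560 float32, mm along the optical axis (not along the pixel's ray), 0 where there is no reading), "fx", "fy", "cx", "cy" (pixels), "camera_from_world" (4x4, takes a point from world to camera coordinates); the wrist camera has in their place "mount" (4x4, takes a point from camera to tool coordinates, whose origin is the TCP and whose axes are the flange's). Camera axes: x right, y up, looking along -z (the intrinsics and any distortion apply to the point x, -y, -z); pixel columns grow to the right and rows downward; lengths in mm; the calibration is good to about 2 mm. A picture is of the moment at which its call begins: read the wrist's pose just before it.
- finish_job(): hands the job in; it is judged then, once.
Trained networks look in the newest picture that a camera, given by its name, has taken for a name from the list of things; names that differ only in an ending like _2 or _b are one class to them, and where a whole thing is asked for, a point or a joint stands for the part that bears it (a point fixed in the world has none). Each returns a list of dicts, best first, with "conf" (0 to 1); they miss things now and then, are a little off and sometimes report something else, mostly with a low value. They report only what shows in the picture. A call takes as long as a camera call. They do not tell look-alikes from the thing itself.
- find_in(query, camera): "centre" ([column, row] in pixels, amid what is visible of it).
- place_of(query, camera): "centre" ([column, row] in pixels: a listed point, or the origin of a listed thing).
The state is a dict: "time_s": time; "joints": joint angles; "dq": joint speeds; "tau": joint torques, N m; "eef_pos": TCP position; "ee_rot": TCP orientation; "force": force on the tool from outside, world axes, zero at the start; "wrist_torque": the same for the moment, N m; "grip_width": opening from 0.0 (shut) to 1.0 (fully open); "grip_force": force on a finger pad.
Only numpy, scipy, OpenCV 4.12 (cv2) and the standard library are available. Lean on these libraries where they do the work, as an engineer would, in place of code of your own. Each camera call takes 0.05 s, during which the arm holds its last target. There are 200 camera calls.

## Working session

There is one attempt and no reset: what is moved stays moved. The work goes in short steps, Python scripts to look and compute and a shell command to move; the robot and the scene stay as the last step left them, time stands still between calls to the robot, and variables do not carry over. Pictures are saved under pics/ and viewed, at most 10 in all, crops included, and the job is handed in when it is done.

```bash
mkdir -p pics; cat > h.py <<'E'
import numpy as np, cv2
from rig import *
from scipy.spatial.transform import Rotation as R
def q2R(q): return R.from_quat([q[1],q[2],q[3],q[0]]).as_matrix()
def cfw(c,st=None):
    if "camera_from_world" in c: return np.array(c["camera_from_world"])
    T=np.eye(4);T[:3,:3]=q2R(st["ee_rot"]);T[:3,3]=st["eef_pos"]
    return np.linalg.inv(T@np.array(c["mount"]))
def ray(c,M,uv):
    d=np.array([(uv[0]-c["cx"])/c["fx"],-(uv[1]-c["cy"])/c["fy"],-1.])
    W=np.linalg.inv(M); return W[:3,3],W[:3,:3]@d
def atz(c,M,uv,z):
    o,d=ray(c,M,uv); return o+d*(z-o[2])/d[2]
def cloud(c,M):
    D=c["depth"];v,u=np.mgrid[:D.shape[0],:D.shape[1]]
    p=np.stack([(u-c["cx"])/c["fx"]*D,-(v-c["cy"])/c["fy"]*D,-D,np.ones_like(D)],-1)
    return (p@np.linalg.inv(M).T)[...,:3]
E
python3 - <<'E'
from h import *
s=sense();print(s)
ims=[]
for n in ["scene","side"]:
    c=capture(n);M=cfw(c);P=cloud(c,M)
    print(n,[k for k in c],c["fx"],c["cx"],np.linalg.inv(M)[:3,3])
    for q in ["wing_grip","wing_knuckle","wing","stand","post","post_axis","pin","vial","cap","beaker"]:
        for r in place_of(q,n)[:3]:
            u,v=r["centre"];iu,iv=int(np.clip(u,0,559)),int(np.clip(v,0,419))
            print(n,q,np.round([u,v,r["conf"]],2),P[iv,iu].round(0))
    ims.append(c["color"])
    cv2.imwrite(f"pics/{n}.png",cv2.resize(c["color"][...,::-1],(800,600)))
E
```

```text
{'time_s': 0.0, 'joints': array([-1.40538286e+00,  3.13480994e-01,  1.49848256e+00, -8.75172473e-06,
        1.33099505e+00, -2.23384748e-01]), 'dq': array([ 2.48230943e-04, -5.47044641e-04,  2.49478554e-04, -8.00589932e-05,
       -1.77330091e-03, -6.51854105e-05]), 'tau': array([ 5.64186735e-05, -4.12268364e+01, -2.59741706e+01, -1.60911777e-04,
        4.18042051e-03, -9.08028170e-06]), 'eef_pos': array([ 198.96328445, -485.54352622,  230.7021012 ]), 'ee_rot': array([-6.82812217e-04,  9.81163495e-01,  1.93177972e-01,  1.55455721e-05]), 'force': array([-0.31802926,  0.55796198,  0.41497725]), 'wrist_torque': array([ 0.00583245,  0.06587858, -0.01865815]), 'grip_force': 0.0, 'grip_width': 1.0018687859534556}
scene ['color', 'depth', 'fx', 'fy', 'cx', 'cy', 'camera_from_world'] 417.65094752156875 282.5646327824945 [-435.08440849  880.18575157  858.39654585]
scene wing_grip [290.2  208.7    0.86] [ 520. -146.   94.]
scene wing_grip [355.7  171.6    0.61] [ 563. -634.   79.]
scene wing_grip [332.2  209.     0.44] [196.  25. 279.]
scene wing_knuckle [274.5 201.7   0.6] [ 662. -201.   52
[... 989 characters left out ...]
 208.9    0.55] [ 606. -161.   69.]
side wing [287.9  225.2    0.76] [ 519. -129.   17.]
side wing [314.9  216.8    0.56] [ 418. -244.   -1.]
side stand [283.5  226.3    0.75] [ 533. -133.   10.]
side post [282.2  272.6    0.65] [527. 175.   6.]
side post [282.3 247.7   0.6] [526. 182.  96.]
side post_axis [281.2  246.4    0.89] [529. 179.  98.]
side pin [250.2  240.5    0.51] [639.  11.  28.]
side pin [279.6  246.6    0.31] [535. 185. 101.]
side vial [297.   247.5    0.68] [482.  33.  16.]
side cap [291.9  324.     0.59] [496. 445.  20.]
side cap [249.5  241.3    0.56] [643.   4.  21.]
side beaker [286.6  194.4    0.57] [ 529. -401.   24.]
side beaker [248.2  242.3    0.33] [647.   1.  16.]
```

View pics/scene.png

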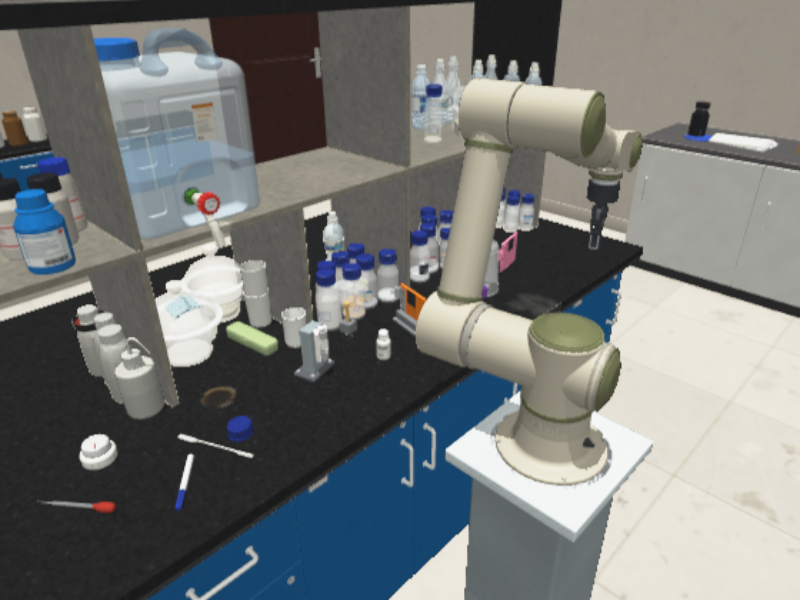

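View pics/side.png

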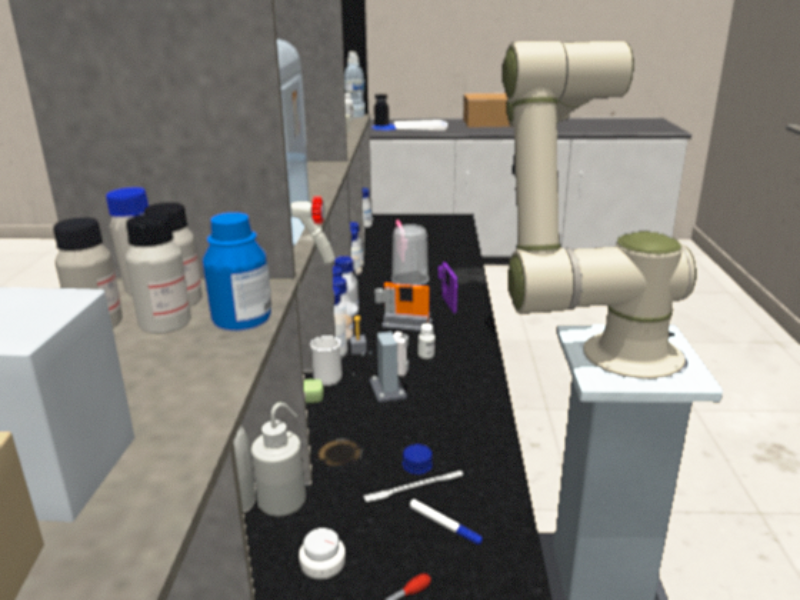

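The scene view shows the orange wing at (412,300) and the post at (315,350). In the side view the wing is at (407,298) with its knuckle on the left, towards +x, and the post is at (388,360), opening to -y. The pink and purple panels are look-alikes. I'll refine both from the depth clouds.

```bash
python3 - <<'E'
from h import *
for n in ["scene","side"]:
    c=capture(n);P=cloud(c,cfw(c));H=cv2.cvtColor(c["color"],cv2.COLOR_RGB2HSV)
    m=(H[...,0]<16)&(H[...,0]>5)&(H[...,1]>200)&(H[...,2]>120)&(c["depth"]>0)
    p=P[m]; k=(abs(p[:,0]-530)<110)&(abs(p[:,1]+140)<80)&(p[:,2]>5);p=p[k]
    print(n,len(p),np.percentile(p,[3,50,97],axis=0).round(0))
    x=p[:,0];f=np.polyfit(x,p[:,1],1);print("yaw",np.arctan(f[0]))
    # post points
    q=P.reshape(-1,3);col=c["color"].reshape(-1,3)
    k=(abs(q[:,0]-530)<60)&(abs(q[:,1]-165)<70)&(q[:,2]>8)&(q[:,2]<140)
    q=q[k];print("post",len(q),np.percentile(q,[3,50,97],axis=0).round(0))
c=capture("wrist");print(np.array(c["mount"]).round(3),c["fx"],c["fy"],c["cx"],c["cy"])
E
```

```text
scene 109 [[ 482. -154.   35.]
 [ 511. -143.   72.]
 [ 560. -136.  110.]]
yaw -0.19212077417055096
post 720 [[523. 142.   9.]
 [545. 181.  71.]
 [575. 207. 128.]]
side 359 [[ 476. -157.   35.]
 [ 508. -144.   65.]
 [ 569. -134.  107.]]
yaw -0.1999674793087718
post 881 [[521. 150.   9.]
 [553. 187.  74.]
 [582. 208. 127.]]
[[ 1.00000e-03  9.47000e-01  3.20000e-01  8.22780e+01]
 [ 1.00000e+00 -1.00000e-03 -0.00000e+00 -8.22000e-01]
 [-0.00000e+00  3.20000e-01 -9.47000e-01 -1.41785e+02]
 [ 0.00000e+00  0.00000e+00  0.00000e+00  1.00000e+00]] 347.6061982203729 347.6061982203729 282.7990865536754 214.98385161306683
```

```bash
python3 -m jog '[{"tx":44,"ty":-18,"tz":-3},{"tx":44,"ty":-18,"tz":-3},{"tx":44,"ty":-18,"tz":-3},{"tx":44,"ty":-18,"tz":-3},{"tx":44,"ty":-18,"tz":-3}]'
python3 -m jog '[{"tx":44,"ty":-18,"tz":-3},{"tx":44,"ty":-18,"tz":-3},{"tx":44,"ty":-18,"tz":-3},{"tx":44,"ty":-18,"tz":-3},{"tx":44,"ty":-18,"tz":-3}]'
python3 -m jog '[{"az":0.147},{"az":0.147},{"az":0.147},{"az":0.147},{"az":0}]'
```

```text
schema error: expected keys tx, ty, tz, ax, ay, az, jaw
schema error: expected keys tx, ty, tz, ax, ay, az, jaw
schema error: expected keys tx, ty, tz, ax, ay, az, jaw
```

```bash
cat > look.py <<'E'
from h import *
import sys
qs=sys.argv[2].split(",")
s=sense();c=capture("wrist");M=cfw(c,s);P=cloud(c,M)
Z={"wing_grip":88,"wing_knuckle":73,"wing":8,"stand":0,"post":0,"post_axis":85,"pin":8,"vial":0}
Rm=q2R(s["ee_rot"]);print(s["time_s"],np.array(s["eef_pos"]).round(1),"yaw",np.arctan2(Rm[1,0],Rm[0,0]).round(4),Rm[:,2].round(4),np.array(s["joints"]).round(2))
img=c["color"][...,::-1].copy()
for q in qs:
    for r in place_of(q,"wrist")[:2]:
        u,v=r["centre"]
        print(q,np.round([u,v,r["conf"]],2),atz(c,M,(u,v),Z[q]).round(1),"depth",P[int(np.clip(v,0,419)),int(np.clip(u,0,559))].round(1))
np.savez(sys.argv[1]+".npz",P=P,col=c["color"],M=M,K=[c["fx"],c["fy"],c["cx"],c["cy"]])
cv2.imwrite(f"pics/{sys.argv[1]}.png",cv2.resize(img,(800,600)))
E
python3 look.py w1 wing_grip,wing_knuckle,wing,stand,pin,vial
```

```text
1.25 [ 199.  -485.8  231.3] yaw 0.3888 [ 0. -0. -1.] [-1.41  0.31  1.5   0.    1.33 -0.22]
```

```bash
python3 -m jog '[{"tx":44,"ty":-18,"tz":-3,"ax":0,"ay":0,"az":0,"jaw":-1},{"tx":44,"ty":-18,"tz":-3,"ax":0,"ay":0,"az":0,"jaw":-1},{"tx":44,"ty":-18,"tz":-3,"ax":0,"ay":0,"az":0,"jaw":-1},{"tx":44,"ty":-18,"tz":-3,"ax":0,"ay":0,"az":0,"jaw":-1},{"tx":44,"ty":-18,"tz":-3,"ax":0,"ay":0,"az":0,"jaw":-1}]'
python3 -m jog '[{"tx":44,"ty":-18,"tz":-3,"ax":0,"ay":0,"az":0,"jaw":-1},{"tx":44,"ty":-18,"tz":-3,"ax":0,"ay":0,"az":0,"jaw":-1},{"tx":44,"ty":-18,"tz":-3,"ax":0,"ay":0,"az":0,"jaw":-1},{"tx":44,"ty":-18,"tz":-3,"ax":0,"ay":0,"az":0,"jaw":-1},{"tx":44,"ty":-18,"tz":-3,"ax":0,"ay":0,"az":0,"jaw":-1}]'
python3 -m jog '[{"tx":0,"ty":0,"tz":0,"ax":0,"ay":0,"az":0.147,"jaw":-1},{"tx":0,"ty":0,"tz":0,"ax":0,"ay":0,"az":0.147,"jaw":-1},{"tx":0,"ty":0,"tz":0,"ax":0,"ay":0,"az":0.147,"jaw":-1},{"tx":0,"ty":0,"tz":0,"ax":0,"ay":0,"az":0.147,"jaw":-1},{"tx":0,"ty":0,"tz":0,"ax":0,"ay":0,"az":0,"jaw":-1}]'
python3 look.py w1 wing_grip,wing_knuckle,wing,stand,pin,vial
```

```text
time_s: 2.22
eef_pos: [369.4, -318.0, 246.5]
ee_rot: [0.0, 0.981, 0.193, 0.0]
force: [-0.2, -0.6, -0.3]
grip_width: 1.0
grip_force: 0.0
time_s: 2.85
eef_pos: [538.9, -151.2, 261.5]
ee_rot: [0.0, 0.981, 0.193, 0.0]
force: [0.3, -1.2, 0.4]
grip_width: 0.998
grip_force: 0.0
time_s: 3.48
eef_pos: [537.9, -152.5, 261.3]
ee_rot: [-0.0, 0.995, -0.099, -0.0]
force: [0.6, -0.7, -0.2]
grip_width: 0.999
grip_force: 0.0
3.475 [ 537.9 -152.5  261.3] yaw -0.1979 [-0.  0. -1.] [-0.49  0.37  1.34  0.    1.43  1.28]
wing_grip [281.4  195.9    0.88] [ 532.8 -149.6   88. ] depth [ 538.9 -150.5  107.2]
wing_grip [420.   275.3    0.65] [ 423.2 -271.2   88. ] depth [ 426.4 -269.7   92.6]
wing_knuckle [476.6  242.5    0.96] [ 440.5 -336.    73. ] depth [ 442.4 -334.4   75.1]
wing_knuckle [281.3  117.1    0.82] [ 602.  -163.4   73. ] depth [ 598.5 -162.    -0.7]
wing [284.4  180.7    0.66] [ 528.3 -151.9    8. ] depth [ 551.4 -155.7  106.6]
wing [396.2  245.3    0.55] [ 421.2 -271.6    8. ] depth [ 424.  -270.2   12.6]
stand [282.4  118.4    0.67] [ 596.8 -163.3    0. ] depth [ 5.973e+02 -1.629e+02 -2.000e-01]
pin [136.3  105.     0.84] [641.9 -10.9   8. ] depth [640.8 -18.4  27.7]
vial [163.6  240.8    0.61] [480.6  12.1   0. ] depth [492.6  -1.8  31.8]
```

View pics/w1.png

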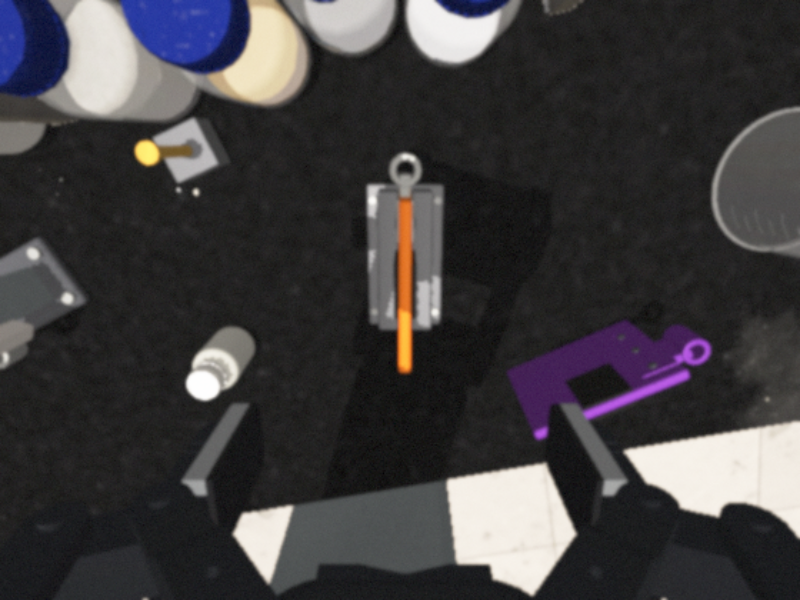

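```bash
python3 - <<'E'
from h import *
d=np.load("w1.npz");P=d["P"];col=d["col"]
H=cv2.cvtColor(col,cv2.COLOR_RGB2HSV)
o=(H[...,0]<20)&(H[...,1]>150)
k=(abs(P[...,2]-108)<5)&(abs(P[...,0]-535)<90)&(abs(P[...,1]+150)<45)
p=P[k&o];print("orange top",len(p),np.percentile(p,[1,50,99],axis=0).round(1))
f=np.polyfit(p[:,0],p[:,1],1);print("yaw",np.arctan(f[0]),"y@533",np.polyval(f,533))
k2=(abs(P[...,2]-88)<4)&(abs(P[...,0]-600)<30)&(abs(P[...,1]+160)<30);p=P[k2]
print("knuckle top",len(p),np.percentile(p,[2,50,98],axis=0).round(1),p.mean(0))
k3=(abs(P[...,2]-109)<4)&(abs(P[...,0]-535)<40)&(abs(P[...,1]+150)<20)
print(len(P[k3]))
E
```

```text
orange top 994 [[ 478.6 -163.6  104.6]
 [ 538.2 -152.4  106.8]
 [ 584.6 -137.8  108.4]]
yaw -0.20464556133855713 y@533 -151.11173738564628
knuckle top 353 [[ 584.7 -173.6   85.2]
 [ 597.9 -163.7   86.6]
 [ 610.  -155.8   89.6]] [ 598.26949019 -164.20918573   86.74291928]
1042
```

The wrist view shows the wing edge-on from (405,190) to (405,372), with the knuckle ring at (405,168). The measured grip point is about (531,-151), yaw -0.20, which fits the given sizes. Next I descend and grip.

```bash
python3 -m jog '[{"tx":-3.5,"ty":0,"tz":30,"ax":0,"ay":0,"az":0,"jaw":-1},{"tx":-3.5,"ty":0,"tz":50,"ax":0,"ay":0,"az":0,"jaw":-1},{"tx":0,"ty":0,"tz":50,"ax":0,"ay":0,"az":0,"jaw":-0.5},{"tx":0,"ty":0,"tz":40,"ax":0,"ay":0,"az":0.003,"jaw":-0.5},{"tx":0,"ty":0,"tz":22,"ax":0,"ay":0,"az":0,"jaw":-0.5}]' 40
python3 -m jog '[{"tx":0,"ty":0,"tz":0,"ax":0,"ay":0,"az":0,"jaw":0.3},{"tx":0,"ty":0,"tz":0,"ax":0,"ay":0,"az":0,"jaw":0.5},{"tx":0,"ty":0,"tz":0,"ax":0,"ay":0,"az":0,"jaw":0.6},{"tx":0,"ty":0,"tz":0,"ax":0,"ay":0,"az":0,"jaw":1},{"tx":0,"ty":0,"tz":0,"ax":0,"ay":0,"az":0,"jaw":1}]' 40
```

```text
time_s: 4.45
eef_pos: [530.3, -150.7, 67.2]
ee_rot: [-0.001, 0.995, -0.101, -0.001]
force: [0.7, -0.3, 0.9]
grip_width: 0.748
grip_force: 0.0
time_s: 5.08
eef_pos: [531.6, -151.4, 70.5]
ee_rot: [0.0, 0.995, -0.101, 0.001]
force: [-0.5, 0.4, 7.0]
grip_width: 0.156
grip_force: 39.9
```

```bash
python3 -m jog '[{"tx":0,"ty":0,"tz":-6,"ax":0,"ay":0,"az":0,"jaw":1},{"tx":0,"ty":0,"tz":-20,"ax":0,"ay":0,"az":0,"jaw":1},{"tx":0,"ty":0,"tz":-35,"ax":0,"ay":0,"az":0,"jaw":1},{"tx":0,"ty":0,"tz":-40,"ax":0,"ay":0,"az":0,"jaw":1},{"tx":0,"ty":0,"tz":-30,"ax":0,"ay":0,"az":0,"jaw":1}]' 60
python3 -m jog '[{"tx":-5,"ty":-25,"tz":0,"ax":0,"ay":0,"az":0,"jaw":1},{"tx":-7,"ty":-35,"tz":0,"ax":0,"ay":0,"az":0,"jaw":1},{"tx":-7,"ty":-35,"tz":0,"ax":0,"ay":0,"az":0,"jaw":1},{"tx":-7,"ty":-35,"tz":0,"ax":0,"ay":0,"az":0,"jaw":1},{"tx":-5,"ty":-25,"tz":0,"ax":0,"ay":0,"az":0,"jaw":1}]'
python3 -m jog '[{"tx":0,"ty":0,"tz":0,"ax":0,"ay":0,"az":-0.1,"jaw":1},{"tx":0,"ty":0,"tz":0,"ax":0,"ay":0,"az":-0.16,"jaw":1},{"tx":0,"ty":0,"tz":0,"ax":0,"ay":0,"az":-0.16,"jaw":1},{"tx":0,"ty":0,"tz":0,"ax":0,"ay":0,"az":-0.16,"jaw":1},{"tx":0,"ty":0,"tz":0,"ax":0,"ay":0,"az":-0.16,"jaw":1}]'
python3 -m jog '[{"tx":0,"ty":0,"tz":0,"ax":0,"ay":0,"az":-0.16,"jaw":1},{"tx":0,"ty":0,"tz":0,"ax":0,"ay":0,"az":-0.16,"jaw":1},{"tx":0,"ty":0,"tz":0,"ax":0,"ay":0,"az":-0.16,"jaw":1},{"tx":0,"ty":0,"tz":0,"ax":0,"ay":0,"az":-0.16,"jaw":1},{"tx":0,"ty":0,"tz":0,"ax":0,"ay":0,"az":0,"jaw":1}]'
python3 look.py w2 wing_knuckle,post,post_axis,vial,pin
```

```text
time_s: 5.7
eef_pos: [531.0, -151.0, 202.0]
ee_rot: [0.0, 0.995, -0.101, 0.0]
force: [0.1, -0.1, -2.1]
grip_width: 0.159
grip_force: 58.4
time_s: 6.32
eef_pos: [531.4, 8.5, 200.3]
ee_rot: [-0.0, 0.995, -0.101, -0.0]
force: [0.8, 0.6, -2.4]
grip_width: 0.153
grip_force: 58.5
time_s: 6.95
eef_pos: [531.5, 7.1, 200.2]
ee_rot: [-0.0, 0.963, 0.268, -0.0]
force: [0.1, 0.7, -2.1]
grip_width: 0.157
grip_force: 58.7
time_s: 7.58
eef_pos: [531.6, 7.0, 200.3]
ee_rot: [-0.0, 0.832, 0.555, -0.0]
force: [-0.1, 0.2, -2.8]
grip_width: 0.156
grip_force: 58.7
7.575 [531.6   7.  200.3] yaw 1.1764 [-5.e-04  1.e-04 -1.e+00] [-0.21  0.35  1.53  0.    1.26  0.19]
wing_knuckle [284.1  129.3    0.84] [555.   62.4  73. ] depth [552.9  56.9  -1. ]
post [213.6   29.7    0.57] [528.2 159.4   0. ] depth [536.3 142.   81. ]
post [3.324e+02 3.081e+02 2.600e-01] [ 527.7 -148.3    0. ] depth [551.1   7.  228.8]
post_axis [190.8    1.1    0.66] [530.6 161.1  85. ] depth [535.  149.8 123.2]
vial [235.3  199.2    0.95] [480.1  11.4   0. ] depth [491.9  22.2  49.5]
pin [395.9 163.4   0.9] [640.5 -13.8   8. ] depth [635.3  -7.3  27.8]
```

View pics/w2.png

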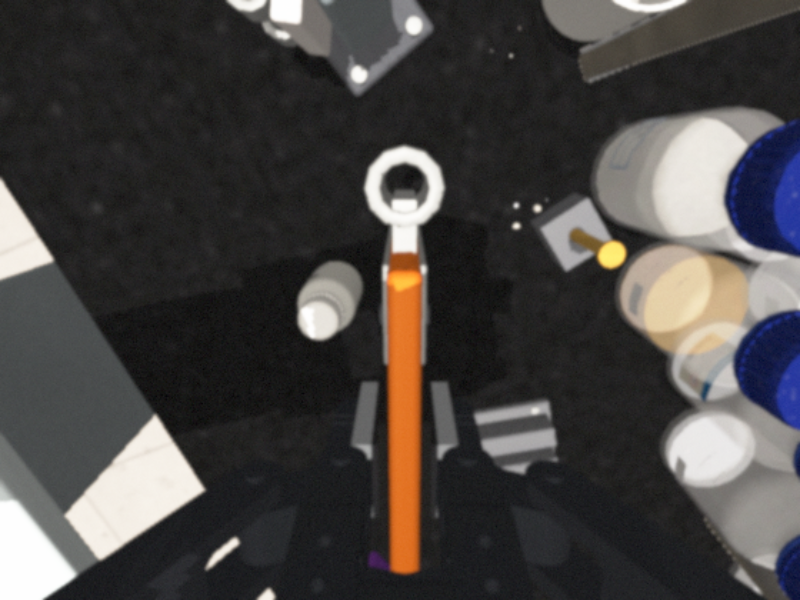

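The wing is held straight, knuckle ring at (404,187). The post is only partly in view at the top, its knuckle at (245,0). I'll turn towards the post's axis and rise to see it whole.

```bash
python3 -m jog '[{"tx":0,"ty":0,"tz":-20,"ax":0,"ay":0,"az":0.16,"jaw":1},{"tx":0,"ty":0,"tz":-20,"ax":0,"ay":0,"az":0.16,"jaw":1},{"tx":13,"ty":-12,"tz":-20,"ax":0,"ay":0,"az":0,"jaw":1},{"tx":13,"ty":-11,"tz":0,"ax":0,"ay":0,"az":0,"jaw":1},{"tx":0,"ty":0,"tz":0,"ax":0,"ay":0,"az":0,"jaw":1}]'
python3 look.py w3 wing_knuckle,post,post_axis
```

```text
time_s: 8.5
eef_pos: [531.1, 42.7, 259.3]
ee_rot: [-0.0, 0.909, 0.417, -0.001]
force: [0.4, -0.6, -1.9]
grip_width: 0.156
grip_force: 58.8
8.5 [531.1  42.7 259.3] yaw 0.8593 [-1.4e-03  2.0e-04 -1.0e+00] [-0.14  0.31  1.43  0.    1.41  0.57]
wing_knuckle [280.3  127.1    0.68] [565.7  87.9  73. ] depth [561.3  84.1  -1.6]
post [214.2   94.     0.72] [529.9 157.4   0. ] depth [544.6 143.6 108.6]
post [284.2 126.1   0.4] [565.6  81.9   0. ] depth [565.4  82.   -1.2]
post_axis [194.4   90.7    0.67] [530.5 159.5  85. ] depth [537.  153.7 122.4]
post_axis [268.4  214.8    0.46] [504.2  34.1  85. ] depth [555.3  79.8 285.2]
```

View pics/w3.png

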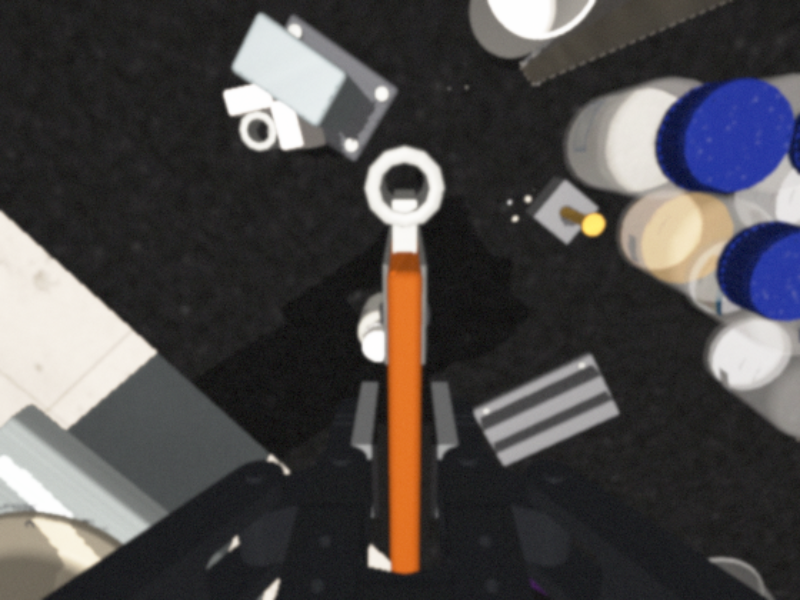

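The post shows in full: knuckle ring at (258,130), vee blocks at (245,98) and (290,125), top plate centred near (290,70). That puts post x about 0.65 rad clockwise of image-up. I'll measure it from the depth.

```bash
python3 - <<'E'
from h import *
d=np.load("w3.npz");P=d["P"];M=d["M"];K=d["K"];col=d["col"]
c=dict(fx=K[0],fy=K[1],cx=K[2],cy=K[3])
# post top & base rect by depth
for nm,zl,zh in [("top",118,132),("base",4,25)]:
    m=(P[...,2]>zl)&(P[...,2]<zh)&(abs(P[...,0]-555)<75)&(abs(P[...,1]-165)<75)
    m=m.astype(np.uint8)
    n,L,st,ce=cv2.connectedComponentsWithStats(m)
    for i in np.argsort(-st[1:,4])[:3]+1:
        p=P[L==i]; r=cv2.minAreaRect(p[:,:2].astype(np.float32))
        bp=cv2.boxPoints(r); print(nm,st[i],p.mean(0).round(1),np.round(r[0],1),np.round(r[1],1),round(r[2],1))
# colour-based: crop enlarged for view, circle of post ring
crop=col[0:130,140:290]; cv2.imwrite("pics/crop3.png",cv2.resize(crop[...,::-1],None,fx=5,fy=5,interpolation=cv2.INTER_CUBIC)[:600])
for n in ("scene","side"):
    cc=capture(n);Mm=cfw(cc)
    for r in place_of("post_axis",n)[:1]+[]: print(n,r,atz(cc,Mm,r["centre"],85).round(1))
E
```

```text
top [ 157    9   86   96 4822] [554.3 167.  124.4] [548.1 165.4] [59.9 51.8] 15.8
base [ 199   10   80  103 2236] [575.6 156.4   9.3] [562.5 169.8] [62.  89.9] 15.7
scene {'centre': [224.5, 236.3], 'conf': 0.67} [557.  145.9  85. ]
side {'centre': [282.0, 248.1], 'conf': 0.84} [526.9 167.9  85. ]
```

View pics/crop3.png

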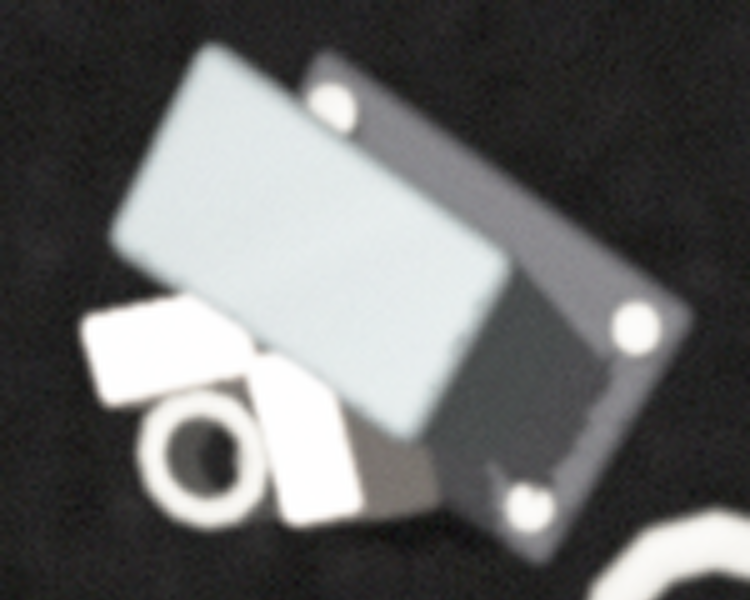

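The crop shows the post's top ring at crop (203,458) and the two vee blocks square to each other. The base plate fits 62 x 90 mm, so post yaw is 0.274 rad. Now I'll work out the relative move.

```bash
cat > rel.py <<'E'
from h import *
import sys
def ring(P,col,M,K,zw,guess,z,rpx=None):
    c=dict(fx=K[0],fy=K[1],cx=K[2],cy=K[3])
    return atz(c,M,guess,z)
d=np.load("w3.npz");M=d["M"];K=d["K"];col=d["col"]
g=cv2.cvtColor(col,cv2.COLOR_RGB2GRAY)
c=dict(fx=K[0],fy=K[1],cx=K[2],cy=K[3])
def hole(uv,r):   # dark hole centroid near uv
    u,v=map(int,uv);h=int(r);w=g[v-h:v+h+1,u-h:u+h+1]
    cs=cv2.HoughCircles(cv2.resize(g[v-3*h:v+3*h+1,u-3*h:u+3*h+1],None,fx=4,fy=4,interpolation=cv2.INTER_CUBIC),cv2.HOUGH_GRADIENT,1,20,param1=120,param2=20,minRadius=int(r*4*.8),maxRadius=int(r*4*1.25))
    return None if cs is None else [(x/4+u-3*h,y/4+v-3*h,rr/4) for x,y,rr in cs[0][:3]]
print(hole((180.6,91.6),13),hole((282.8,130.9),27))
a=atz(c,M,(180.6,91.6),123.5);k=atz(c,M,(282.8,130.9),276.8)
print("axis",a.round(1),"wing knuckle",k.round(1))
T=np.array([531.1,42.7]);y=.8593;e=np.array([np.cos(y),np.sin(y)]);n=np.array([np.sin(y),-np.cos(y)])
print("knuckle in tool",(k[:2]-T)@e,(k[:2]-T)@n)
E
python3 rel.py
```

```text
[(np.float32(181.375), np.float32(90.625), np.float32(13.875))] [(np.float32(282.875), np.float32(130.625), np.float32(27.65)), (np.float32(288.375), np.float32(130.375), np.float32(22.175)), (np.float32(277.875), np.float32(134.375), np.float32(21.65))]
axis [528.8 159.3 123.5] wing knuckle [577.3  97.5 276.8]
knuckle in tool 71.67045739288815 -0.7672896660444763
```

```bash
python3 -m jog '[{"tx":-5,"ty":-48,"tz":0,"ax":0,"ay":0,"az":0,"jaw":1},{"tx":-5,"ty":-49,"tz":0,"ax":0,"ay":0,"az":0,"jaw":1},{"tx":-5,"ty":-48,"tz":0,"ax":0,"ay":0,"az":0,"jaw":1},{"tx":0,"ty":0,"tz":0,"ax":0,"ay":0,"az":0.14,"jaw":1},{"tx":0,"ty":0,"tz":0,"ax":0,"ay":0,"az":0.15,"jaw":1}]'
python3 -m jog '[{"tx":0,"ty":0,"tz":0,"ax":0,"ay":0,"az":0.15,"jaw":1},{"tx":0,"ty":0,"tz":20,"ax":0,"ay":0,"az":0.145,"jaw":1},{"tx":0,"ty":0,"tz":50,"ax":0,"ay":0,"az":0,"jaw":1},{"tx":0,"ty":0,"tz":30,"ax":0,"ay":0,"az":0,"jaw":1},{"tx":0,"ty":0,"tz":0,"ax":0,"ay":0,"az":0,"jaw":1}]'
python3 look.py w4 wing_knuckle,post_axis,post
```

```text
time_s: 9.52
eef_pos: [411.7, 125.4, 260.6]
ee_rot: [0.0, 0.961, 0.278, 0.0]
force: [-0.5, -0.1, -2.6]
grip_width: 0.157
grip_force: 59.7
time_s: 10.15
eef_pos: [411.0, 125.0, 159.1]
ee_rot: [-0.0, 0.991, 0.136, -0.002]
force: [-0.4, -0.4, -1.6]
grip_width: 0.159
grip_force: 59.5
10.15 [411.  125.  159.1] yaw 0.2725 [-3.8e-03 -1.0e-04 -1.0e+00] [ 0.02  0.18  1.87 -0.    1.09  1.32]
wing_knuckle [284.2  128.6    0.75] [471.9 141.9  73. ] depth [466.2 140.3  -1.1]
post_axis [283.4   19.5    0.65] [529.  158.5  85. ] depth [522.4 156.9 122.4]
```

```bash
python3 - <<'E'
import cv2
a=cv2.imread("pics/w4.png");cv2.imwrite("pics/w4c.png",a[:450])
E
```

```text
(no output)
```

View pics/w4c.png

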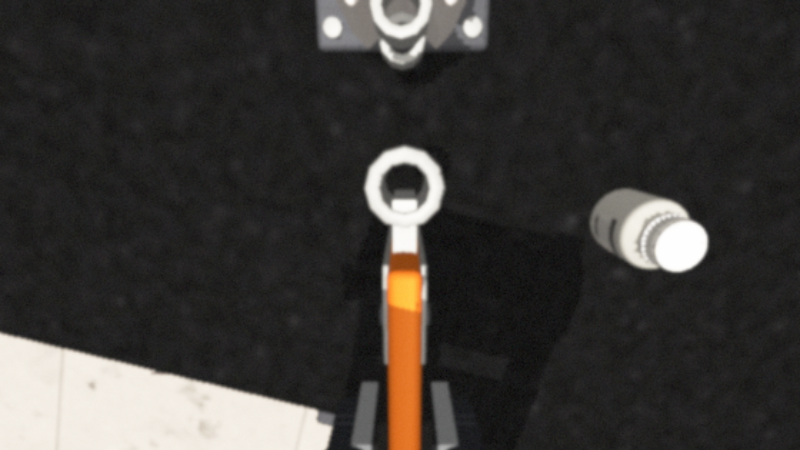

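The post ring at (400,8) is nearly in line with the wing knuckle at (404,187), about 1 mm to the left. Next I descend to insertion height and check the heights by depth, using the known post top as reference.

```bash
python3 -m jog '[{"tx":0,"ty":-1,"tz":30,"ax":0,"ay":0,"az":0,"jaw":1},{"tx":0,"ty":0,"tz":30,"ax":0,"ay":0,"az":0,"jaw":1},{"tx":0,"ty":0,"tz":16,"ax":0,"ay":0,"az":0,"jaw":1},{"tx":0,"ty":0,"tz":0,"ax":0,"ay":0,"az":0,"jaw":1},{"tx":0,"ty":0,"tz":0,"ax":0,"ay":0,"az":0,"jaw":1}]'
python3 look.py w5 wing_knuckle,post_axis
cat > hts.py <<'E'
from h import *
import sys
# wing tops relative to TCP, several views; ring annulus around pixel (282.8,130.6)
for f,tz in [("w3",259.3),("w4",159.1),("w5",float(sys.argv[1]))]:
    P=np.load(f+".npz")["P"];v,u=np.mgrid[:420,:560];r=np.hypot(u-282.8,v-130.6)
    z=P[...,2][(r>19.5)&(r<25.5)&(v<140)];print(f,"ring top-TCP",np.median(z)-tz,z.std())
    o=P[210:300,278:287,2];print("  orange top-TCP",np.median(o)-tz)
d=np.load("w5.npz");P=d["P"];q=P.reshape(-1,3);u=np.array([.963,.271]);s=(q[:,:2]-[528.9,159.5])@u;t=(q[:,:2]-[528.9,159.5])@[-.271,.963]
for lo,hi in [(-13,-4),(-4,4)]:
    k=(s>lo)&(s<hi)&(abs(t)<12)&(q[:,2]>40)&(q[:,2]<140);print("post ring",k.sum(),np.percentile(q[k,2],[5,50,95]) if k.any() else "")
for n in ("side","scene"):
    c=capture(n);a=c["color"]
    M=cfw(c); 
    X=np.append([528.9,159.5],85);p=M@np.append(X,1);print(n,c["cx"]-c["fx"]*p[0]/p[2],c["cy"]+c["fy"]*p[1]/p[2])
    np.savez(n+"5.npz",col=a,D=c["depth"])
E
python3 hts.py 83
```

```text
time_s: 10.98
eef_pos: [412.5, 126.2, 85.5]
ee_rot: [0.0, 0.991, 0.136, 0.001]
force: [0.1, -0.9, -2.0]
grip_width: 0.15
grip_force: 59.8
10.975 [412.5 126.2  85.5] yaw 0.2729 [ 2.3e-03  1.0e-04 -1.0e+00] [0.02 0.3  1.95 0.   0.89 1.32]
wing_knuckle [284.6  125.     0.71] [480.9 145.3  73. ] depth [475.9 143.9  -1.6]
w3 ring top-TCP 16.426957455186027 5.468100525477119
  orange top-TCP 36.57699892334364
w4 ring top-TCP 16.15686519729482 5.469151263031923
  orange top-TCP 36.49456901210823
w5 ring top-TCP 19.130892913048456 5.462697490296919
  orange top-TCP 39.14628713164272
post ring 718 [48.90069209 64.76076449 66.50096554]
post ring 201 [47.56827781 65.22071447 66.75344204]
side 281.4202433266696 246.7362901451014
scene 226.63172868931608 240.9355863979025
```

```bash
python3 -m jog '[{"tx":0,"ty":0,"tz":3,"ax":0,"ay":0,"az":0,"jaw":1},{"tx":10,"ty":0,"tz":0,"ax":0,"ay":0,"az":0,"jaw":1},{"tx":10,"ty":0,"tz":0,"ax":0,"ay":0,"az":0,"jaw":1},{"tx":8,"ty":0,"tz":0,"ax":0,"ay":0,"az":0,"jaw":1},{"tx":0,"ty":0,"tz":0,"ax":0,"ay":0,"az":0,"jaw":1}]'
python3 look.py w6 wing_knuckle,post_axis
python3 - <<'E'
import cv2
a=cv2.imread("pics/w6.png");cv2.imwrite("pics/w6c.png",a[:330,200:600])
E
```

```text
time_s: 11.85
eef_pos: [439.2, 133.8, 81.2]
ee_rot: [-0.0, 0.991, 0.136, 0.0]
force: [-0.0, 0.8, -3.0]
grip_width: 0.157
grip_force: 59.8
11.85 [439.2 133.8  81.2] yaw 0.273 [ 1.e-04  0.e+00 -1.e+00] [0.04 0.36 1.87 0.   0.91 1.34]
wing_knuckle [284.3  131.     0.76] [505.4 152.5  73. ] depth [4.993e+02 1.507e+02 4.000e-01]
post_axis [281.8   63.9    0.64] [529.2 160.3  85. ] depth [535.6 162.7   9.6]
```

View pics/w6c.png

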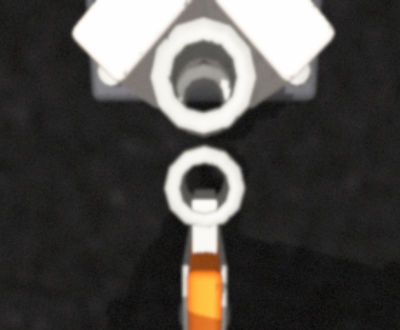

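```bash
python3 - <<'E'
from h import *
P=np.load("w6.npz")["P"];v,u=np.mgrid[:420,:560]
r=np.hypot(u-282.8,v-130.6);a=np.median(P[...,2][(r>20)&(r<25)&(v<140)])
r=np.hypot(u-282.5,v-53);b=P[...,2][(r>28)&(r<34)&(v>45)];b=b[(b>100)];print(a,np.median(b),b.std(),"diff (want 23.5)",np.median(b)-a)
q=P.reshape(-1,3);k=(q[:,2]>115)&(q[:,2]<135);w=np.hypot(q[:,0]-528.9,q[:,1]-159.5);kk=k&(w<11);print(np.median(q[kk],0),kk.sum())
E
```

```text
97.64294714385562 122.65916947707534 6.733339150906458 diff (want 23.5) 25.016222333219716
[531.48091582 159.60006129 122.41876668] 3740
```

```bash
python3 -m jog '[{"tx":5,"ty":0,"tz":-1.2,"ax":0,"ay":0,"az":0,"jaw":1},{"tx":5,"ty":0,"tz":0,"ax":0,"ay":0,"az":0,"jaw":1},{"tx":4,"ty":0,"tz":0,"ax":0,"ay":0,"az":0,"jaw":1},{"tx":2,"ty":0,"tz":0,"ax":0,"ay":0,"az":0,"jaw":1},{"tx":0,"ty":0,"tz":0,"ax":0,"ay":0,"az":0,"jaw":1}]'
python3 -m jog '[{"tx":1,"ty":0,"tz":0,"ax":0,"ay":0,"az":0,"jaw":1},{"tx":1,"ty":0,"tz":0,"ax":0,"ay":0,"az":0,"jaw":1},{"tx":0,"ty":0,"tz":0,"ax":0,"ay":0,"az":0,"jaw":1}]'
python3 -m jog '[{"tx":1,"ty":0,"tz":0,"ax":0,"ay":0,"az":0,"jaw":1},{"tx":0,"ty":0,"tz":0,"ax":0,"ay":0,"az":0,"jaw":1}]'
```

```text
time_s: 12.62
eef_pos: [454.1, 138.0, 82.4]
ee_rot: [-0.0, 0.991, 0.136, -0.0]
force: [0.4, 0.3, -1.4]
grip_width: 0.154
grip_force: 59.8
time_s: 13.0
eef_pos: [456.0, 138.5, 82.5]
ee_rot: [-0.0, 0.991, 0.136, 0.0]
force: [0.1, 0.0, -2.5]
grip_width: 0.16
grip_force: 59.8
time_s: 13.25
eef_pos: [457.0, 138.8, 82.5]
ee_rot: [0.0, 0.991, 0.136, 0.0]
force: [0.2, -0.3, -2.6]
grip_width: 0.157
grip_force: 59.8
```

```bash
for i in 1; do python3 -m jog '[{"tx":0.8,"ty":0,"tz":0,"ax":0,"ay":0,"az":0,"jaw":1},{"tx":0,"ty":0,"tz":0,"ax":0,"ay":0,"az":0,"jaw":1}]'; done
python3 -m jog '[{"tx":0.7,"ty":0,"tz":0,"ax":0,"ay":0,"az":0,"jaw":1},{"tx":0,"ty":0,"tz":0,"ax":0,"ay":0,"az":0,"jaw":1}]'
python3 -m jog '[{"tx":0.6,"ty":0,"tz":0,"ax":0,"ay":0,"az":0,"jaw":1},{"tx":0,"ty":0,"tz":0,"ax":0,"ay":0,"az":0,"jaw":1}]'
```

```text
time_s: 13.5
eef_pos: [457.8, 139.0, 82.5]
ee_rot: [-0.0, 0.991, 0.136, 0.0]
force: [0.1, 0.5, -2.3]
grip_width: 0.151
grip_force: 59.8
time_s: 13.75
eef_pos: [458.4, 139.2, 82.5]
ee_rot: [0.0, 0.991, 0.136, 0.0]
force: [-1.0, 0.2, -2.0]
grip_width: 0.155
grip_force: 59.8
time_s: 14.0
eef_pos: [459.0, 139.4, 82.5]
ee_rot: [-0.0, 0.991, 0.136, 0.0]
force: [-0.4, 0.1, -2.0]
grip_width: 0.157
grip_force: 59.8
```

```bash
python3 -m jog '[{"tx":0.6,"ty":0,"tz":0,"ax":0,"ay":0,"az":0,"jaw":1},{"tx":0,"ty":0,"tz":0,"ax":0,"ay":0,"az":0,"jaw":1}]'
python3 -m jog '[{"tx":0.6,"ty":0,"tz":0,"ax":0,"ay":0,"az":0,"jaw":1},{"tx":0,"ty":0,"tz":0,"ax":0,"ay":0,"az":0,"jaw":1}]'
```

```text
time_s: 14.25
eef_pos: [459.6, 139.5, 82.5]
ee_rot: [-0.0, 0.991, 0.136, 0.0]
force: [0.3, -0.3, -2.5]
grip_width: 0.155
grip_force: 59.8
time_s: 14.5
eef_pos: [460.2, 139.7, 82.5]
ee_rot: [0.0, 0.991, 0.136, 0.0]
force: [-0.8, -0.8, -2.7]
grip_width: 0.156
grip_force: 59.8
```

```bash
python3 -m jog '[{"tx":0.6,"ty":0,"tz":0,"ax":0,"ay":0,"az":0,"jaw":1},{"tx":0,"ty":0,"tz":0,"ax":0,"ay":0,"az":0,"jaw":1}]'
python3 -m jog '[{"tx":0.5,"ty":0,"tz":0,"ax":0,"ay":0,"az":0,"jaw":1},{"tx":0,"ty":0,"tz":0,"ax":0,"ay":0,"az":0,"jaw":1}]'
```

```text
time_s: 14.75
eef_pos: [460.7, 139.9, 82.5]
ee_rot: [0.0, 0.991, 0.136, 0.0]
force: [0.2, -0.3, -1.8]
grip_width: 0.155
grip_force: 59.8
time_s: 15.0
eef_pos: [461.0, 140.0, 82.4]
ee_rot: [-0.0, 0.991, 0.136, -0.0]
force: [-1.3, -0.1, -2.2]
grip_width: 0.154
grip_force: 59.8
```

```bash
python3 -m jog '[{"tx":0.4,"ty":0,"tz":0,"ax":0,"ay":0,"az":0,"jaw":1},{"tx":0,"ty":0,"tz":0,"ax":0,"ay":0,"az":0,"jaw":1}]'
python3 -m jog '[{"tx":0.4,"ty":0,"tz":0,"ax":0,"ay":0,"az":0,"jaw":1},{"tx":0,"ty":0,"tz":0,"ax":0,"ay":0,"az":0,"jaw":1}]'
```

```text
time_s: 15.25
eef_pos: [461.1, 140.1, 82.4]
ee_rot: [-0.0, 0.991, 0.136, -0.001]
force: [-3.2, 0.2, -1.2]
grip_width: 0.155
grip_force: 59.8
time_s: 15.5
eef_pos: [461.1, 140.1, 82.4]
ee_rot: [0.0, 0.991, 0.136, -0.001]
force: [-7.2, -1.5, 0.6]
grip_width: 0.155
grip_force: 60.1
```

Contact: 7 N straight along -x of the post, so the knuckle is seated on both vee faces. I'll check the height and hinge alignment by camera.

```bash
python3 - <<'E'
from h import *
s=sense();print(s["force"],s["grip_force"],s["eef_pos"])
c=capture("wrist");M=cfw(c,s);P=cloud(c,M)
o=P[210:300,278:287,2];print("orange top z (true+~1.2, want 120)",np.median(o))
q=P.reshape(-1,3);w=(q[:,:2]-[529,159.6])
k=(q[:,2]>110)&(q[:,2]<135)&(np.hypot(*w.T)<14);print("post ring top z (want 123.5)",np.median(q[k,2]),k.sum())
a=cv2.resize(c["color"][:300,130:430,::-1],(400,400))
s2=capture("side");x=s2["color"][205:270,240:320,::-1];b=cv2.resize(x,(400,325),interpolation=cv2.INTER_CUBIC);b=cv2.copyMakeBorder(b,0,75,0,0,cv2.BORDER_CONSTANT)
cv2.imwrite("pics/final.png",np.hstack([a,b]))
E
```

```text
[-7.16604617 -1.49649486  0.62243453] 60.120495557785034 [461.12088762 140.13782473  82.3550181 ]
orange top z (true+~1.2, want 120) 118.88740194795864
post ring top z (want 123.5) 122.85969127996174 4280
```

View pics/final.png

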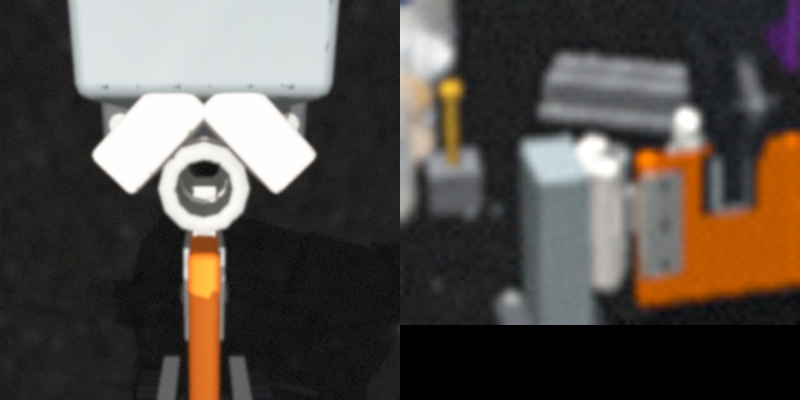

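The left half shows the knuckle seated in the vee under the post's ring at (204,188), with the wing straight out. The wing's top edge comes to about 119.7 mm against the 120 wanted. The side view on the right shows the wing upright and held. I'm handing in.

```bash
python3 -c "
from rig import *
print(finish_job())"
```

```text
the job is handed in; nothing more can be done
None
```

The wing is held seated in the post's vee, pin holes lined up, at mid-height to within about 1 mm by camera and pressing with about 7 N; the job is handed in, but no verdict came back.

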